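# Close the diffusion cell with its turnbuckle

### The job

Two identical side-by-side diffusion cells stand on the bench; in one of them the two glass halves still stand apart, its turnbuckle bar leaning towards the robot. Close that one: swing the bar of its turnbuckle up and over to the far side, all the way to its stop, so that both threaded ends draw in and the glass halves meet, then let go. Leave the turnbuckle of the other, already closed cell as it is.

Things in the scene. Friction and masses are not known exactly. Their poses are not given: they have to be found in the camera images.
- open_cell_knob (a point): Centre of the black ball knob (22 mm) at the end of the 9 mm steel cross bar of the open cell's turnbuckle (open steel frame 92 mm long, on the robot side of the glass). Its z axis runs along the bar, outward; its y axis is parallel to the turnbuckle's axis (level, roughly left-right), which lies 90 mm from here along -z, 65 mm above the bench. The bar swings in the upright plane square to y.
- open_cell_turnbuckle (a joint): Turn in rad, positive about the knob's +y: 0 = open stop, bar leaning 50 degrees to the robot's side; 1.745 = closed stop, bar leaning 50 degrees to the far side, over the glass. Starts at 0 to 0.25, stays where left, takes about 2 N at the knob. Knob centre 123 mm above the bench at either stop, 155 mm upright. The cell is bolted down, base 150 x 220 mm; glass and stoppers stay below 84 mm.
- open_cell_left_face (a point): Centre of the round rubber-faced flange (50 mm diameter) of the left (+y) glass half of the open cell, 44 mm above the bench. It slides along the cell's y axis, driven only by the turnbuckle.
- open_cell_right_face (a point): The same on the right (-y) glass half. The two face points are up to 20 mm apart when the cell is open and coincide when it is closed.
- shut_cell_turnbuckle (a joint): Turn of the turnbuckle on the other, identical cell, rad: 0 = closed (bar leaning away from the robot), negative as it is opened, to -1.745. It starts closed, between -0.08 and 0, and is to stay so.

How it is judged:
At the end, for the whole second after the job is handed in: The open cell's turnbuckle stands within about 11 degrees (0.195 rad) of its closed stop and is at rest, its two glass faces are less than 4 mm apart, and the other cell's turnbuckle is still within 0.2 rad of closed (value of joint open_cell_turnbuckle above 1.55 rad and distance between open_cell_left_face and open_cell_right_face below 0.004 m and velocity of joint open_cell_turnbuckle between -0.05 and 0.05 rad/s and value of joint shut_cell_turnbuckle above -0.2 rad); the robot touches nothing.
It fails at once if the closed cell's turnbuckle is turned open (value of joint shut_cell_turnbuckle below -0.2 rad).
It also fails if it takes over 35 s, if anything falls off the work surface, if the arm or the gripper's body presses on something with over 40 N, if the wrist force passes 120 N, or if a joint passes its speed limit or range.

### The arm

A 6-joint arm with a two-finger parallel gripper is mounted at the origin on a cart in front of the work surface, level with it; the furniture and walls round the work are solid. World frame = base frame: x ahead of the robot, y to its left, z up, the work surface at z = 0. Lengths are in m, angles in rad, forces in N, time in s.
With the tool pointing down it reaches from about 0.425 to 0.95 m from the base axis. Payload 3.5 kg.
Tool frame: the origin (TCP) lies at the very end of the fingers, on their centre line; the grasp point (between the pads) lies 19 mm behind it; z points along the fingers, y is the direction in which the jaws open and shut (so a half turn about z gives the same grasp; the last joint's range is limited). The gripper opens to 85 mm and grips with 20 to 120 N. Pads are 22 mm wide; open, the fingers measure 114 mm over their backs; the gripper's body (76 mm by 85 mm) begins 54 mm behind the grasp point. The pads swing forward as they close: fully open they stand 13 mm farther back than shut.
Start: joints at [1.002, 0.286, 1.577, -0, 1.279, -0.15], TCP at [0.274, 0.617, 0.231] pointing down, gripper open.
Joint ranges: [-2.77, 2.77], [-0.9, 2.22], [0.21, 2.48], [-1.53, 4.67], [0.24, 2.81], [-2.84, 2.84]. Speed limits (rad/s): [2.79, 2.79, 3.14, 3.14, 3.14, 3.14].

### API

Orientations are given as a unit quaternion [x, y, z, w].
In Python, from plant import get_state, read_camera, get_calibration, ticket, search_frame, cut_out, pinpoint gives the robot as it stands.
- The arm moves only by the tool move_arm, never from a script. Its argument "plan" is a list that holds one entry, the list of rows, each a list of 7 numbers: the turn, a rotation vector about the tool's x, y, z in degrees, then the shift along the tool's x, y, z in m, then the finger opening in m, from 0 to 0.0854. In form: [[[ax, ay, az, x, y, z, hand], ...]]. A call has exactly 5 rows; each row is the pose to reach, as a shift and turn from the pose measured when the call began, along the tool's axes at that moment; what a row does not reach only later rows make up. A row lasts 1/8 s, in which the tool goes at most 62.5 mm and 10.7 degrees, less where a joint would pass 70% of its speed; a pose out of reach is approached as far as the arm can. A call with a gripper value outside its range is refused whole. The fingers move at their own pace and stop on an object; "force" is the grip in N (left out, the last holds). Time passes only in rows, so rows that repeat a pose let the fingers close, or fill a call up. It gives the time, the measured TCP pose, the force and the opening at its end, in the units of the state.
- get_state(): the state, without advancing time (a new reading comes with each control period).
- read_camera(name): name is "scene" or "side" or "wrist"; returns the picture (420x560x3 uint8, red, green, blue); there is no depth.
- get_calibration(name): a dict with "mtx" (3x3 intrinsics, pixels), "extrinsics" (4x4, takes a point from camera to world coordinates); the wrist camera has in their place "hand_eye" (4x4, takes a point from camera to tool coordinates, whose origin is the TCP and whose axes are the flange's). Camera axes: x right, y up, looking along -z (the intrinsics and any distortion apply to the point x, -y, -z); pixel columns grow to the right and rows downward; lengths in m; the calibration is good to about 2 mm. The wrist camera is an equidistant fisheye: a pixel r from the principal point sees the ray r / f radians off the axis. A picture is of the moment at which its call begins: read the wrist's pose just before it. get_calibration takes no time and is no camera call.
- ticket.sign_off(): hands the job in, once; it reports no verdict.
Trained networks look in the newest picture that a camera, given by its name, has taken for a name from the list of things; names that differ only in an ending like _2 or _b are one class to them, and where a whole thing is asked for, a point or a joint stands for the part that bears it (a point fixed in the world has none). Each returns a list of dicts, best first, with "p" (0 to 1); they miss things now and then, are a little off and sometimes report something else, mostly with a low value. They report only what shows in the picture. A call takes as long as a camera call.
- search_frame(camera, query): "centre" ([column, row] in pixels, amid what is visible of it).
- cut_out(camera, query): "pixels" (420x560 bool, what is visible of it) and "centre" ([column, row] in pixels, amid what is visible of it).
- pinpoint(camera, query): "centre" ([column, row] in pixels: a listed point, or the origin of a listed thing).
The state is a dict: "time": time; "qpos": joint angles; "dq": joint speeds; "joint_efforts": joint torques, N m; "eef_pos": TCP position; "tcp_rot": TCP orientation; "contact_force": force on the tool from outside, world axes, zero at the start; "wrist_torque": the same for the moment, N m; "opening": opening from 0.0 (shut) to 1.0 (fully open).
Only numpy, scipy, OpenCV 4.12 (cv2) and the standard library are available. Lean on these libraries where they do the work, as an engineer would, in place of code of your own. Each camera call takes 0.05 s, during which the arm holds its last target.

## Working session

There is one attempt and no reset: what is moved stays moved. The work goes in short steps, Python scripts to look and compute and a tool call to move; the robot and the scene stay as the last step left them, time stands still between calls to the robot, and variables do not carry over. Pictures are saved under pics/ and viewed, and the job is handed in when it is done.

Besides the shell and the picture viewer there is one more tool, called as name([rows], argument=value, ...), one row to a line, values as JSON. move_arm: Moves the arm, as the interface text tells. Its arguments: {"type":"object","properties":{"plan":{"type":"array","items":{"type":"array","items":{"type":"array","items":{"type":"number"}}}},"force":{"type":"number"}},"required":["plan"]}

```bash
mkdir -p pics; ls
python3 - <<'E'
from plant import *
import cv2,numpy as np
s=get_state();print(s)
for c in("scene","side","wrist"):
    im=read_camera(c);cv2.imwrite(f"pics/{c}0.png",im[:,:,::-1])
    for q in("open_cell_knob","open_cell_left_face","open_cell_right_face"):
        print(c,q,[(np.round(d["centre"],1),round(d["p"],2)) for d in pinpoint(c,q)][:3])
    k=get_calibration(c);print({a:np.round(b,4).tolist() if not isinstance(b,str) else b for a,b in k.items()})
print(get_state()["time"])
E
```

```text
pics
{'time': 0.0, 'qpos': array([ 1.00197864e+00,  2.87208440e-01,  1.57817862e+00,  3.13827945e-06,
        1.27859682e+00, -1.50018805e-01]), 'dq': array([-0.00032207,  0.00147926,  0.00034079,  0.00218596, -0.00034143,
        0.00191477]), 'joint_efforts': array([-4.75488123e-04, -4.05978870e+01, -2.92628431e+01, -2.04720304e-04,
        5.90621246e-03,  5.08745089e-06]), 'eef_pos': array([0.27412369, 0.61611239, 0.22991778]), 'tcp_rot': array([ 2.07872791e-01,  9.78155138e-01, -1.11868621e-03, -4.21938457e-04]), 'contact_force': array([-0.69601923, -0.03405862, -0.50464215]), 'wrist_torque': array([-0.01700852, -0.00241154, -0.02120521]), 'opening': 0.999398499295743}
scene open_cell_knob [(array([226.4, 185.4]), 0.85)]
scene open_cell_left_face [(array([250. , 191.9]), 0.74)]
scene open_cell_right_face [(array([253.7, 193.1]), 0.61)]
{'mtx': [[387.6103, 0.0, 280.666], [0.0, 387.6103, 212.7694], [0.0, 0.0, 1.0]], 'extrinsics': [[0.6657, 0.3951, -0.6331, -0.02], [-0.746, 0.3736, -0.5513, -0.4815], [0.0188, 0.8392, 0.5434, 0.5659], [0.0, 0.0, 0.0, 1.0]]}
side open_cell_knob [(array([246.1, 175. ]), 0.76)]
side open_cell_left_face [(array([284.6, 184.6]), 0.58)]
side open_cell_right_face [(array([291.1, 189.7]), 0.69)]
{'mtx': [[428.9722, 0.0, 285.3251], [0.0, 428.9722, 212.4757], [0.0, 0.0, 1.0]], 'extrinsics': [[0.906, 0.2408, -0.348, 0.2196], [-0.4232, 0.5195, -0.7423, -0.646], [0.002, 0.8198, 0.5726, 0.5957], [0.0, 0.0, 0.0, 1.0]]}
wrist open_cell_knob []
wrist open_cell_left_face []
wrist open_cell_right_face []
{'mtx': [[325.1923, 0.0, 281.7264], [0.0, 325.1923, 210.1445], [0.0, 0.0, 1.0]], 'hand_eye': [[0.0002, 0.9469, 0.3215, 0.0825], [1.0, -0.0001, -0.0004, 0.0001], [-0.0003, 0.3215, -0.9469, -0.142], [0.0, 0.0, 0.0, 1.0]]}
0.6
```

View pics/scene0.png

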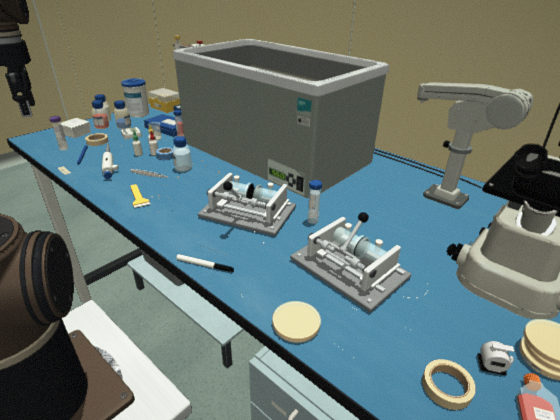

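View pics/side0.png

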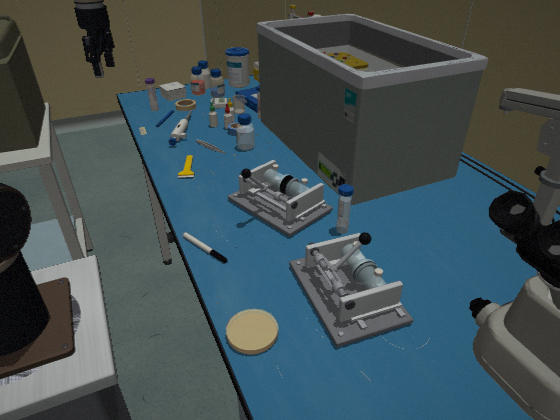

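```bash
cat > h.py <<'E'
import numpy as np
from plant import *
def ray(c,px):
    k=get_calibration(c);M=k["mtx"];E=np.array(k["extrinsics"])
    d=np.array([(px[0]-M[0][2])/M[0][0],-(px[1]-M[1][2])/M[1][1],-1.])
    d=E[:3,:3]@d
    return E[:3,3],d/np.linalg.norm(d)
def tri(a,b):
    A=np.zeros((3,3));r=np.zeros(3)
    for c,p in (a,b):
        o,d=ray(c,p);P=np.eye(3)-np.outer(d,d);A+=P;r+=P@o
    x=np.linalg.solve(A,r)
    return x,[np.linalg.norm((np.eye(3)-np.outer(ray(c,p)[1],ray(c,p)[1]))@(x-ray(c,p)[0])) for c,p in(a,b)]
def proj(c,X):
    k=get_calibration(c);M=k["mtx"];E=np.array(k["extrinsics"])
    p=E[:3,:3].T@(np.array(X)-E[:3,3]);return np.array([M[0][2]-M[0][0]*p[0]/p[2],M[1][2]+M[1][1]*p[1]/p[2]])
E
python3 - <<'E'
from h import *
print(tri(("scene",(226.4,185.4)),("side",(246.1,175))))
print(tri(("scene",(250,191.9)),("side",(284.6,184.6))))
print(tri(("scene",(253.7,193.1)),("side",(291.1,189.7))))
E
```

```text
(array([0.4877656 , 0.12804342, 0.12853094]), [np.float64(0.001982578338323911), np.float64(0.001982578338323973)])
(array([0.59837352, 0.16641913, 0.05241829]), [np.float64(8.670020196012216e-05), np.float64(8.670020196015527e-05)])
(array([0.6190489 , 0.17262636, 0.03334249]), [np.float64(0.0037028430482183273), np.float64(0.0037028430482183524)])
```

The left, farther cell is the open one: its knob is at scene (226,185) and side (246,175). The nearer cell's bar leans away from the robot, with its knob at scene (363,217). I'll zoom in for the cell's yaw and the vat's clearance.

Run:
```python
import cv2,numpy as np
a=cv2.imread("pics/scene0.png")[140:250,180:320];b=cv2.imread("pics/side0.png")[130:240,220:360]
cv2.imwrite("pics/z0.png",np.vstack([cv2.resize(a,None,fx=5,fy=5,interpolation=2)[:300*2-10],])[:550])
cv2.imwrite("pics/z1.png",cv2.resize(b,None,fx=5,fy=5,interpolation=2))
```

```text
(no output)
```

View pics/z0.png

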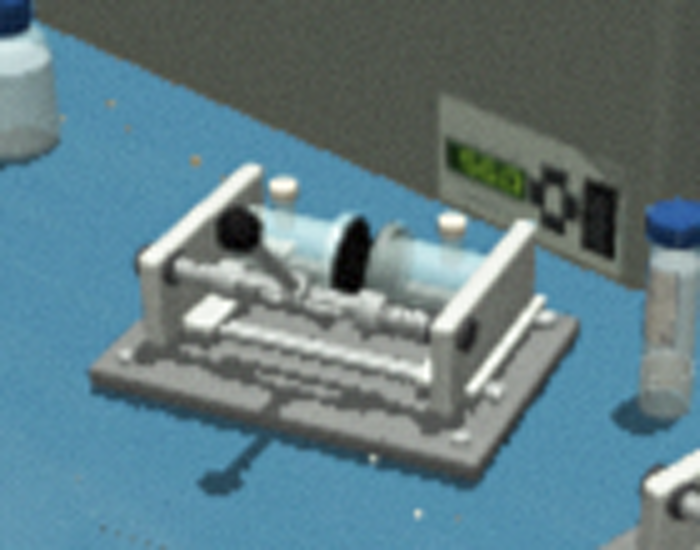

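View pics/z1.png

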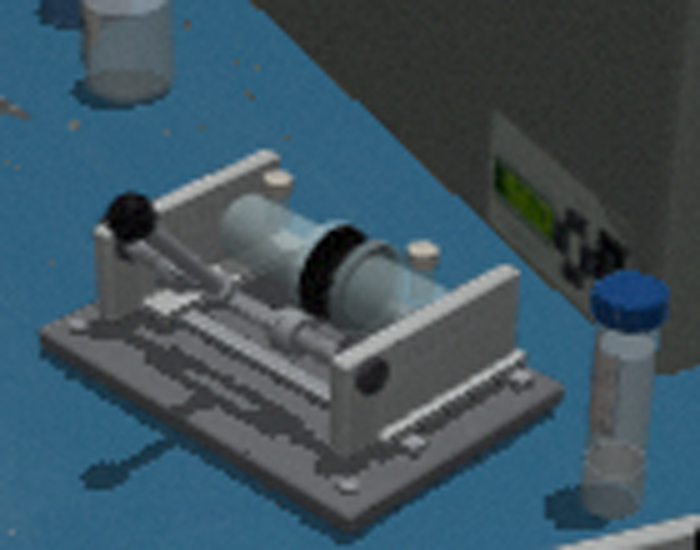

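Run:
```python
from h import *
P=[]
for a,b in [((199,214.4),(228.4,197)),((275,234),(290,234.4)),((295.6,204),(332.4,208))]:
    x,e=tri(("scene",a),("side",b));P.append(x);print(x.round(4),np.round(e,4))
print(np.linalg.norm(P[0]-P[1]),np.linalg.norm(P[1]-P[2]))
d=P[0]-P[1];print("yaw of cell y axis",np.degrees(np.arctan2(-d[0],d[1])),"x axis",np.degrees(np.arctan2(*(P[2]-P[1])[[1,0]])))
print("cell centre",(P[0]+P[2])/2)
def z0(c,p,z=0):
    o,d=ray(c,p);return o+d*(z-o[2])/d[2]
for c,p in[("scene",(206,154)),("scene",(268,181)),("side",(291,157)),("side",(311,172.5))]:print(c,z0(c,p).round(3))
# plate corners at z=.012
for c,p in[("scene",(199,214.4)),("side",(228.4,197)),("scene",(275,234)),("side",(290,234.4)),("scene",(295.6,204)),("side",(332.4,208))]:print(c,z0(c,p,.012).round(3))
# knob at z plane
for c,p in[("scene",(226.4,185.4)),("side",(246.1,175))]:
  for z in(.123,.13,.137):print(c,z,z0(c,p,z).round(4))
# stick knob blob
for c,p in[("scene",(228,186)),("side",(246,173.5))]:print(c,z0(c,p,.125).round(4))
print("vat top", z0("scene",(177,55),.0))
```

```text
[0.4721 0.2269 0.0146] [0.0006 0.0006]
[0.5483 0.0305 0.01  ] [0.001 0.001]
[0.6848 0.079  0.013 ] [0.0001 0.0001]
0.21072396318961542 0.14483331067539898
yaw of cell y axis 21.205258185334188 x axis 19.57475856522244
cell centre [0.57845293 0.15291188 0.01379934]
scene [0.741 0.532 0.   ]
scene [0.746 0.24  0.   ]
side [0.719 0.38  0.   ]
side [0.73  0.273 0.   ]
scene [0.474 0.229 0.012]
side [0.474 0.232 0.012]
scene [0.545 0.027 0.012]
side [0.548 0.029 0.012]
scene [0.686 0.08  0.012]
side [0.685 0.08  0.012]
scene 0.123 [0.4966 0.1391 0.123 ]
scene 0.13 [0.4884 0.1293 0.13  ]
scene 0.137 [0.4803 0.1195 0.137 ]
side 0.123 [0.4896 0.1334 0.123 ]
side 0.13 [0.4856 0.1219 0.13  ]
side 0.137 [0.4816 0.1103 0.137 ]
scene [0.4949 0.1315 0.125 ]
side [0.4906 0.1364 0.125 ]
vat top [1.66483994 1.98855213 0.        ]
```

move_arm([
  [[0, 0, -9, -0.044, -0.04, 0.002, 0.085], [0, 0, -18, -0.088, -0.08, 0.004, 0.085], [0, 0, -27, -0.132, -0.12, 0.006, 0.085], [0, 0, -36, -0.176, -0.16, 0.008, 0.085], [0, 0, -44.5, -0.22, -0.2, 0.01, 0.085]],
])

```text
time: 1.23
eef_pos: [0.3947, 0.3428, 0.2217]
tcp_rot: [-0.181, 0.984, 0.0, 0.001]
contact_force: [0.8, 0.5, 0.5]
opening: 0.995
```

```bash
cat >> h.py <<'E'
from scipy.spatial.transform import Rotation as R
def T(s=None):
    s=s or get_state();return s["eef_pos"],R.from_quat(s["tcp_rot"])
def local(X,s=None):
    p,r=T(s);return r.inv().apply(np.array(X)-p)
def turn(x_dir,s=None):
    "rotvec deg in tool axes to get tool down with x along x_dir (level)"
    p,r=T(s);x=np.array([x_dir[0],x_dir[1],0.]);x/=np.linalg.norm(x);z=np.array([0,0,-1.]);y=np.cross(z,x)
    return np.degrees((r.inv()*R.from_matrix(np.c_[x,y,z])).as_rotvec())
def wray(px,s):
    k=get_calibration("wrist");M=np.array(k["mtx"]);H=np.array(k["hand_eye"])
    v=(np.array(px)-[M[0,2],M[1,2]])/M[0,0];t=np.linalg.norm(v);v=v/max(t,1e-9)
    d=np.array([v[0]*np.sin(t),-v[1]*np.sin(t),-np.cos(t)]);p,r=T(s)
    return p+r.apply(H[:3,3]),r.apply(H[:3,:3]@d)
E
python3 - <<'E'
from h import *
s=get_state();print(s["time"],s["eef_pos"],s["qpos"].round(2),s["opening"])
print(local([.488,.128,.21]),turn([-.937,-.35]))
E
```

```text
1.225 [0.39470015 0.34280266 0.22169548] [ 0.52 -0.04  1.96 -0.    1.23 -1.41] 0.9949946880300495
[-0.01089165 -0.23393708  0.01168933] [0.00490819 0.06884376 0.3263917 ]
```

move_arm([
  [[0, 0, 0.3, -0.002, -0.055, 0.002, 0.06], [0, 0, 0.3, -0.004, -0.11, 0.004, 0.05], [0, 0, 0.3, -0.007, -0.165, 0.006, 0.05], [0, 0, 0.3, -0.009, -0.215, 0.009, 0.05], [0, 0, 0.3, -0.011, -0.234, 0.012, 0.05]],
])

```text
time: 1.85
eef_pos: [0.489, 0.1259, 0.2099]
tcp_rot: [-0.177, 0.984, 0.0, 0.001]
contact_force: [-0.3, -0.4, -0.3]
opening: 0.583
```

Run:
```python
from h import *
import cv2
s=get_state();print(s["time"],s["eef_pos"],s["qpos"].round(2),s["dq"].round(3),s["opening"])
im=read_camera("wrist");cv2.imwrite("pics/w1.png",im[:,:,::-1])
print(turn([-.937,-.35]))
d=pinpoint("wrist","open_cell_knob");print(d)
for e in d[:2]:
    o,v=wray(e["centre"],s)
    for z in(.121,.125,.13,.135,.14):print(z,(o+v*(z-o[2])/v[2]).round(4))
```

```text
1.85 [0.48898122 0.12587329 0.20994234] [ 0.05 -0.08  2.01  0.    1.21 -1.88] [-0.247  0.095 -0.039  0.021 -0.047 -0.27 ] 0.5830246596287793
[-0.06123891  0.07097168 -0.15728544]
[{'centre': [278.3, 215.8], 'p': 0.81}, {'centre': [272.5, 299.1], 'p': 0.2}]
0.121 [0.4905 0.1236 0.121 ]
0.125 [0.4891 0.1231 0.125 ]
0.13 [0.4874 0.1225 0.13  ]
0.135 [0.4857 0.122  0.135 ]
0.14 [0.484  0.1214 0.14  ]
0.121 [0.5631 0.1449 0.121 ]
0.125 [0.5605 0.1441 0.125 ]
0.13 [0.5572 0.143  0.13  ]
0.135 [0.5539 0.142  0.135 ]
0.14 [0.5506 0.141  0.14  ]
```

View pics/w1.png

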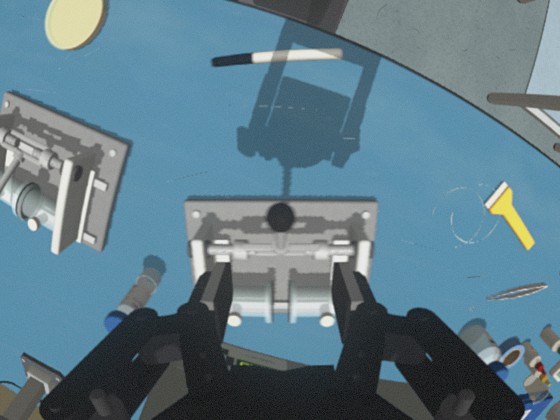

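The wrist view shows the open cell square to the tool, with the plate edge level at row 200 and the knob at (281,216) with its bar below it. The arm was still settling when this was taken, so I'll measure once more.

Run:
```python
from h import *
import cv2
s=get_state();print(s["time"],s["eef_pos"],s["dq"].round(3))
im=read_camera("wrist");cv2.imwrite("pics/w2.png",im[:,:,::-1])
print(turn([-.937,-.35]))
d=pinpoint("wrist","open_cell_knob");print(d)
g=cv2.cvtColor(im,cv2.COLOR_RGB2GRAY)[190:245,255:305]
m=(g<45).astype(np.uint8);n,l,st,ce=cv2.connectedComponentsWithStats(m)
for i in range(1,n):
    if st[i,4]>100:print(st[i],ce[i]+[255,190])
W=[wray(d[0]["centre"],s)]+[ray("scene",(227.2,185.7)),ray("side",(246,174.3))]
A=np.zeros((3,3));r=np.zeros(3)
for o,v in W:
    P=np.eye(3)-np.outer(v,v);A+=P;r+=P@o
x=np.linalg.solve(A,r);print("knob",x,[np.linalg.norm(np.cross(x-o,v)).round(4) for o,v in W])
# cell plate edge yaw
for px in((187,201),(378,200)):
    o,v=wray(px,s);print((o+v*(.012-o[2])/v[2]).round(4))
```

```text
1.95 [0.48853012 0.12688223 0.20940553] [ 0.05  -0.011  0.007  0.021  0.013  0.018]
[ 0.05526437  0.04004415 -0.051375  ]
[{'centre': [279.4, 220.7], 'p': 0.8}]
knob [0.48818176 0.12577451 0.13025227] [np.float64(0.0016), np.float64(0.0005), np.float64(0.0016)]
[0.5463 0.0347 0.012 ]
[0.4705 0.2355 0.012 ]
```

Knob at (0.488, 0.126, 0.130) with a residual under 2 mm; its height is within the range given, and the cell's yaw is 20.6°. Next I'll descend and grip lightly.

move_arm([
  [[0, 0, 0, 0.001, -0.001, 0.05, 0.05], [0, 0, 0, 0.001, -0.001, 0.085, 0.05], [0, 0, 0, 0.001, -0.001, 0.1, 0.05], [0, 0, 0, 0.001, -0.001, 0.1, 0.05], [0, 0, 0, 0.001, -0.001, 0.1, 0.05]],
], force=20)

```text
time: 2.68
eef_pos: [0.4885, 0.1281, 0.1113]
tcp_rot: [-0.178, 0.984, 0.0, 0.002]
contact_force: [-0.8, 0.4, 0.7]
opening: 0.588
```

Run:
```python
from h import *
import cv2
s=get_state();print(s["time"],s["eef_pos"],s["contact_force"],s["opening"])
for c in("wrist","side"):
    im=read_camera(c);
    if c=="side": im=cv2.resize(im[120:240,210:360],None,fx=4,fy=4)
    cv2.imwrite(f"pics/{c}3.png",im[:,:,::-1])
    d=pinpoint(c,"open_cell_knob");print(d)
    if c=="wrist" and d:
        M=np.array(get_calibration("wrist")["hand_eye"]);o,v=wray(d[0]["centre"],s);p,r=T(s)
        x=o+v*(.13-o[2])/v[2];print(x,local(x,s))
```

```text
2.675 [0.48847077 0.12810199 0.11133673] [-0.75150794  0.42333023  0.68410336] 0.5878341041374345
[{'centre': [274.5, 292.9], 'p': 0.83}]
[0.48829746 0.12452054 0.13      ] [ 0.00134766 -0.0032914  -0.01866882]
[{'centre': [244.1, 175.2], 'p': 0.62}]
```

View pics/wrist3.png

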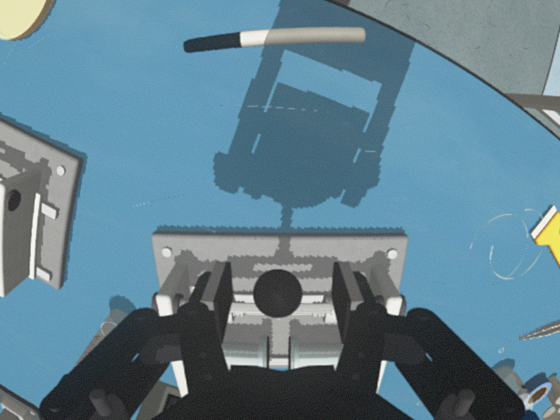

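View pics/side3.png

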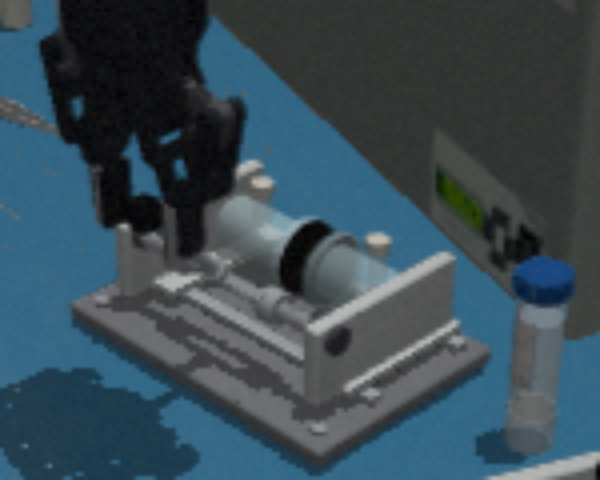

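The knob (277,293) sits between the pads at grasp depth, about 2.5 mm off centre towards -y. I'll correct that and close.

move_arm([
  [[0, 0, 0, 0.001, -0.0025, 0, 0.05], [0, 0, 0, 0.001, -0.0025, 0, 0.03], [0, 0, 0, 0.001, -0.0025, 0, 0.018], [0, 0, 0, 0.001, -0.0025, 0, 0.018], [0, 0, 0, 0.001, -0.0025, 0, 0.018]],
], force=20)

```text
time: 3.5
eef_pos: [0.4877, 0.1255, 0.111]
tcp_rot: [-0.178, 0.984, 0.001, 0.001]
contact_force: [-3.1, 4.6, 4.1]
opening: 0.238
```

Run:
```python
from h import *
s=get_state();print(s["time"],s["eef_pos"],s["contact_force"],s["opening"]*.0854)
p,r=T(s);print(r.as_matrix().round(3))
# path: lean a, knob rel. to now, in tool axes (level tool assumed: x=-u, z down)
k=np.radians(43.8)
for st in range(0,100,8):
    a=k-np.radians(st);print(st,"x",round(-.09*(np.sin(k)-np.sin(a)),4),"z",round(-.09*(np.cos(a)-np.cos(k)),4))
print((43.8+50), -.09*(np.sin(k)+np.sin(np.radians(50))),-.09*(np.cos(np.radians(50))-np.cos(k)))
```

```text
3.5 [0.48765287 0.12554742 0.11103277] [-3.12767608  4.58877067  4.14081004] 0.020314786609352608
[[-0.937 -0.35   0.002]
 [-0.35   0.937  0.003]
 [-0.003  0.002 -1.   ]]
0 x -0.0 z -0.0
8 x -0.0096 z -0.008
16 x -0.0203 z -0.0147
24 x -0.0318 z -0.0197
32 x -0.0439 z -0.0231
40 x -0.0563 z -0.0248
48 x -0.0689 z -0.0248
56 x -0.0813 z -0.023
64 x -0.0934 z -0.0195
72 x -0.1048 z -0.0144
80 x -0.1154 z -0.0077
88 x -0.125 z 0.0004
96 x -0.1334 z 0.0098
93.8 -0.13123688552904464 0.007107535657064061
```

move_arm([
  [[0, 0, 0, -0.0096, 0, -0.008, 0.018], [0, 0, 0, -0.0203, 0, -0.0147, 0.018], [0, 0, 0, -0.0318, 0, -0.0197, 0.018], [0, 0, 0, -0.0439, 0, -0.0231, 0.018], [0, 0, 0, -0.0563, 0, -0.0248, 0.018]],
])

```text
time: 4.12
eef_pos: [0.5408, 0.1452, 0.1356]
tcp_rot: [-0.178, 0.984, 0.001, 0.0]
contact_force: [-1.1, -1.2, -6.0]
opening: 0.239
```

Run:
```python
from h import *
import cv2
s=get_state();print(s["time"],s["eef_pos"],s["contact_force"],s["opening"]*.0854)
p0=np.array([0.48765,0.12555,0.11103]);u=np.array([.937,.35,0]);d=s["eef_pos"]-p0
print("along u",d@u,"v",d@[-.35,.937,0],"z",d[2])
im=read_camera("wrist");cv2.imwrite("pics/w4.png",im[:,:,::-1]);print(pinpoint("wrist","open_cell_knob"))
```

```text
4.125 [0.54080055 0.14515661 0.13563879] [-1.14177581 -1.18340631 -5.95687264] 0.020448081752198054
along u 0.0566643792204051 v -0.00023129588266295717 z 0.02460878622947367
[{'centre': [281.5, 293.6], 'p': 0.73}]
```

View pics/w4.png

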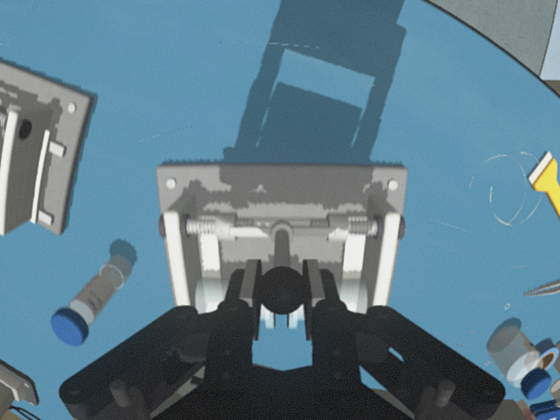

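The knob is still held at (282,293) and the bar is near upright, with forces around 6 N. Continuing.

move_arm([
  [[0, 0, 0, -0.0126, 0, 0, 0.018], [0, 0, 0, -0.025, 0, 0.0018, 0.018], [0, 0, 0, -0.0371, 0, 0.0053, 0.018], [0, 0, 0, -0.0485, 0, 0.0104, 0.018], [0, 0, 0, -0.0591, 0, 0.0171, 0.018]],
])

```text
time: 4.85
eef_pos: [0.5987, 0.1664, 0.1193]
tcp_rot: [-0.178, 0.984, 0.001, 0.003]
contact_force: [-3.6, -2.5, -1.1]
opening: 0.237
```

Run:
```python
from h import *
s=get_state();print(s["time"],s["eef_pos"],s["contact_force"],s["opening"]*.0854)
p0=np.array([0.48765,0.12555,0.11103]);u=np.array([.937,.35,0]);d=s["eef_pos"]-p0
print("along u",d@u,"v",d@[-.35,.937,0],"z",d[2])
```

```text
4.85 [0.59871146 0.16638375 0.11933796] [-3.63540824 -2.49962809 -1.10756558] 0.020204643996821252
along u 0.11835639485750168 v -0.0006102900743848081 z 0.008307963479272915
```

move_arm([
  [[0, 0, 0, -0.004, 0, 0.004, 0.018], [0, 0, 0, -0.007, 0, 0.008, 0.018], [0, 0, 0, -0.011, 0, 0.013, 0.018], [0, 0, 0, -0.013, 0, 0.016, 0.018], [0, 0, 0, -0.014, 0, 0.017, 0.018]],
])

```text
time: 5.48
eef_pos: [0.614, 0.1719, 0.1042]
tcp_rot: [-0.178, 0.984, 0.001, 0.006]
contact_force: [1.9, 1.5, 4.7]
opening: 0.237
```

Run:
```python
from h import *
import cv2
s=get_state();print(s["time"],s["eef_pos"],s["contact_force"],s["opening"]*.0854)
p0=np.array([0.48765,0.12555,0.11103]);u=np.array([.937,.35,0]);d=s["eef_pos"]-p0
print("along u",d@u,"v",d@[-.35,.937,0],"z",d[2])
a=read_camera("side")[110:240,220:360];b=read_camera("wrist")
cv2.imwrite("pics/s5.png",cv2.resize(a,None,fx=4,fy=4)[:,:,::-1]);cv2.imwrite("pics/w5.png",b[:,:,::-1])
print(pinpoint("wrist","open_cell_knob"))
```

```text
5.475 [0.6140471  0.17193208 0.10421904] [1.89804968 1.54712678 4.69534449] 0.020259273188985186
along u 0.13466781477441156 v -0.0007789729284997669 z -0.006810958674789924
[{'centre': [281.7, 280.7], 'p': 0.58}]
```

View pics/w5.png

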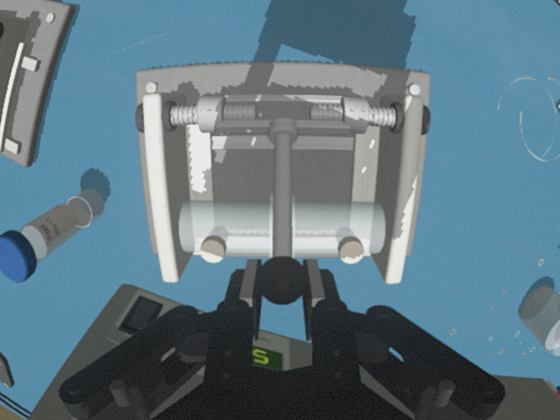

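View pics/s5.png

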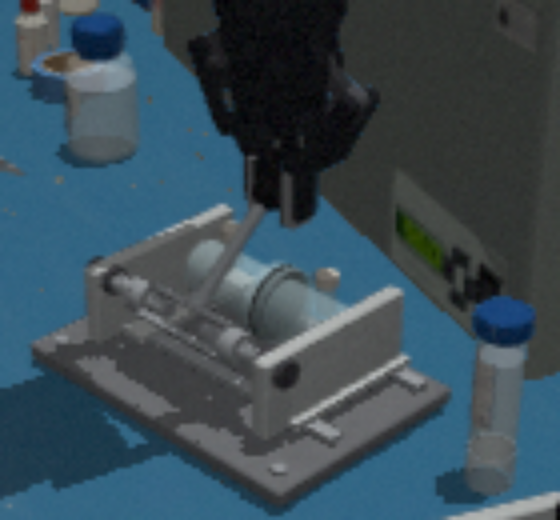

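The halves have met, and the bar leans over the glass to knob (282,280). I'll press a few mm further along the tangent to be sure of the stop.

move_arm([
  [[0, 0, 0, -0.001, 0, 0.001, 0.018], [0, 0, 0, -0.002, 0, 0.002, 0.018], [0, 0, 0, -0.003, 0, 0.0035, 0.018], [0, 0, 0, -0.0035, 0, 0.005, 0.018], [0, 0, 0, -0.0035, 0, 0.005, 0.018]],
])

```text
time: 6.25
eef_pos: [0.6164, 0.1728, 0.1013]
tcp_rot: [-0.178, 0.984, 0.001, 0.004]
contact_force: [-6.0, -1.2, 14.0]
opening: 0.233
```

Run:
```python
from h import *
import cv2
s=get_state();print(s["time"],s["eef_pos"],s["contact_force"],s["opening"]*.0854)
p0=np.array([0.48765,0.12555,0.11103]);u=np.array([.937,.35,0]);d=s["eef_pos"]-p0
print("along u",d@u,"v",d@[-.35,.937,0],"z",d[2])
b=read_camera("wrist");cv2.imwrite("pics/w6.png",b[:,:,::-1])
q=pinpoint("wrist","open_cell_knob");print(q)
o,v=wray(q[0]["centre"],s)
for z in (.118,.123,.128):print((o+v*(z-o[2])/v[2]).round(4))
```

```text
6.25 [0.61635678 0.17282844 0.10128921] [-5.99982459 -1.23909007 14.04251026] 0.01988794839254415
along u 0.13714571294036892 v -0.0007474722719521255 z -0.009740789899728333
[{'centre': [280.4, 279.1], 'p': 0.6}]
[0.6094 0.1695 0.118 ]
[0.6066 0.1685 0.123 ]
[0.6037 0.1675 0.128 ]
```

The force of 15 N opposes the tangent direction, so the bar is on its stop. Now I'll release and lift.

move_arm([
  [[0, 0, 0, 0, 0, 0, 0.03], [0, 0, 0, 0, 0, 0, 0.05], [0, 0, 0, 0, 0, 0, 0.05], [0, 0, 0, 0, 0, -0.01, 0.05], [0, 0, 0, 0, 0, -0.05, 0.05]],
])

```text
time: 6.98
eef_pos: [0.6137, 0.1724, 0.1486]
tcp_rot: [-0.178, 0.984, 0.001, 0.0]
contact_force: [-0.0, 0.2, 0.8]
opening: 0.585
```

move_arm([
  [[0, 0, 0, 0, 0, -0.05, 0.05], [0, 0, 0, 0.03, 0, -0.09, 0.05], [0, 0, 0, 0.08, 0, -0.1, 0.05], [0, 0, 0, 0.1, 0, -0.1, 0.05], [0, 0, 0, 0.1, 0, -0.1, 0.05]],
])

```text
time: 7.6
eef_pos: [0.5194, 0.1369, 0.2495]
tcp_rot: [-0.178, 0.984, 0.001, 0.001]
contact_force: [0.0, 0.3, -0.1]
opening: 0.586
```

Run:
```python
from h import *
import cv2
s=get_state();print(s["time"],s["eef_pos"],s["contact_force"],s["dq"].round(3))
P={}
for c in("scene","side","wrist"):
    im=read_camera(c);cv2.imwrite(f"pics/{c}7.png",im[:,:,::-1])
    for q in("open_cell_knob","open_cell_left_face","open_cell_right_face"):
        P[c,q]=pinpoint(c,q);print(c,q,[(np.round(d["centre"],1),round(d["p"],2)) for d in P[c,q]][:3])
    if c!="wrist":cv2.imwrite(f"pics/{c}7z.png",cv2.resize(im[130:300,180:420],None,fx=3,fy=3)[:,:,::-1])
q="open_cell_knob"
try:
    print(tri(("scene",P["scene",q][0]["centre"]),("side",P["side",q][0]["centre"])))
    s=get_state();o,v=wray(P["wrist",q][0]["centre"],s);print(o+v*(.123-o[2])/v[2])
except Exception as e:print(e)
```

```text
7.6 [0.51944493 0.13691728 0.24951554] [ 0.03651338  0.2814565  -0.13310309] [ 0.002  0.046 -0.036  0.003 -0.017  0.002]
scene open_cell_knob [(array([248.7, 168.1]), 0.72)]
scene open_cell_left_face [(array([252.2, 190.2]), 0.69)]
scene open_cell_right_face [(array([251.4, 189. ]), 0.73)]
side open_cell_knob [(array([290. , 157.6]), 0.89)]
side open_cell_left_face [(array([288.7, 184.5]), 0.75)]
side open_cell_right_face [(array([289.4, 188.6]), 0.62)]
wrist open_cell_knob [(array([279. , 290.5]), 0.81)]
wrist open_cell_left_face [(array([282.8, 260.8]), 0.94)]
wrist open_cell_right_face [(array([278.6, 259.9]), 0.67)]
(array([0.62939314, 0.20171341, 0.10083204]), [np.float64(0.0015977480627377817), np.float64(0.0015977480627377234)])
[0.60596277 0.16660089 0.123     ]
```

View pics/wrist7.png

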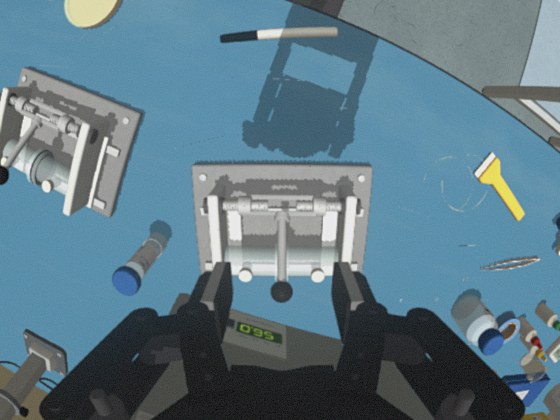

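View pics/side7z.png

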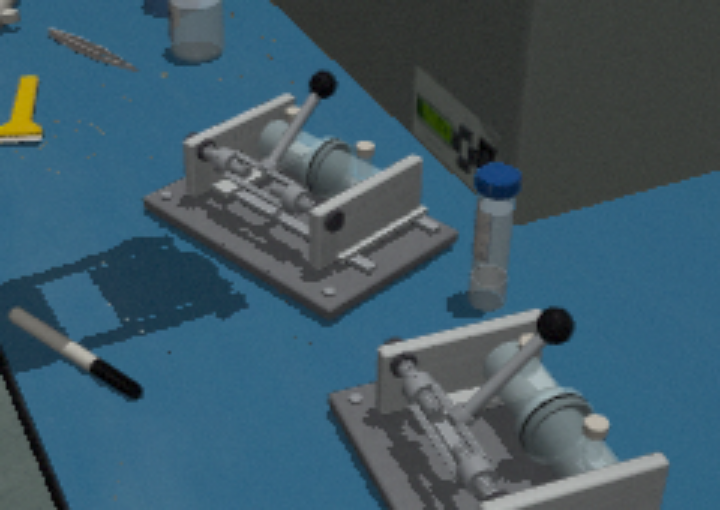

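Run:
```python
from h import *
import cv2
from scipy.optimize import least_squares
def blob(f,c,r=22):
    g=cv2.imread(f,0);x,y=map(int,c);m=(g[y-r:y+r,x-r:x+r]<50).astype(np.uint8)
    n,l,st,ce=cv2.connectedComponentsWithStats(m);i=1+np.argmax(st[1:,4]);print(f,st[i],ce[i]+[x-r,y-r]);return ce[i]+[x-r,y-r]
b=[blob("pics/scene0.png",(227,185),10),blob("pics/side0.png",(246,174),9),blob("pics/scene7.png",(249,168),9),blob("pics/side7.png",(287,158),9),blob("pics/wrist7.png",(281,291),14)]
s=get_state()
s0=dict(s);s0["eef_pos"]=np.array([0.48853012,0.12688223,0.20940553])
r0=[ray("scene",b[0]),ray("side",b[1]),wray((281,220.7),s0)]
r1=[ray("scene",b[2]),ray("side",b[3]),wray(b[4],s)]
u=np.array([.937,.35,0])
K=lambda ax,ay,t:np.array([ax,ay,.065])+.09*(np.sin(t)*u+np.array([0,0,np.cos(t)]))
def f(p):
    o=[]
    for t,rs in((p[2],r0),(p[3],r1)):
        for c,v in rs:o+=list(np.cross(K(p[0],p[1],t)-c,v))
    return np.array(o)*1000
q=least_squares(f,[.546,.147,-.76,.85]);print(q.x,np.degrees(q.x[2:]),f(q.x).reshape(6,3).round(1))
```

```text
pics/scene0.png [ 6  7  9  8 58] [227.29310345 185.65517241]
pics/side0.png [ 4  4 10 13 85] [245.57647059 173.78823529]
pics/scene7.png [ 8  5  8  7 42] [251.38095238 166.92857143]
pics/side7.png [ 5  5  9  9 63] [287.15873016 157.74603175]
pics/wrist7.png [ 7 11  1  1  1] [274. 288.]
[ 0.54044467  0.14185925 -0.69676753  0.85192303] [-39.92183867  48.81159396] [[-0.2  1.   1.1]
 [-0.5  1.1  1.5]
 [ 4.3 -1.6  1.3]
 [-0.4 -0.  -0.6]
 [ 0.5 -0.5 -0.5]
 [-4.  -0.2 -2.5]]
```

View pics/scene7z.png

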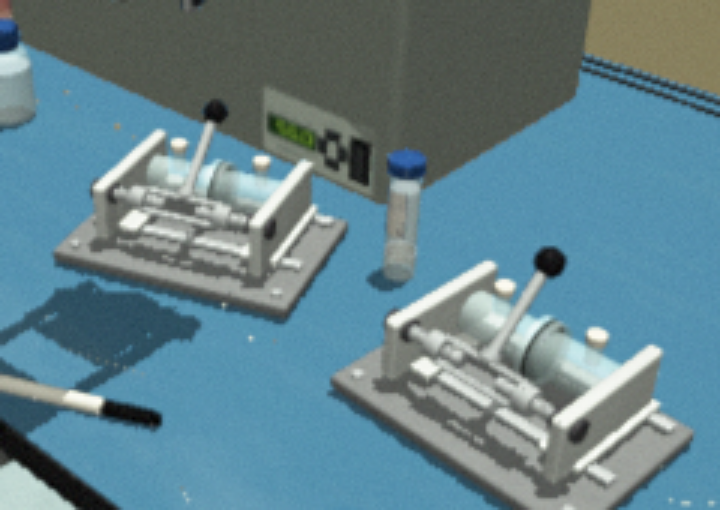

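Run:
```python
from h import *
from scipy.optimize import least_squares
s=get_state();u=np.array([.937,.35,0])
s0=dict(s);s0["eef_pos"]=np.array([0.48853012,0.12688223,0.20940553])
r0=[ray("scene",(227.3,185.7)),ray("side",(245.6,173.8)),wray((280.5,220.7),s0)]
r1=[ray("scene",(251.4,166.9)),ray("side",(287.2,157.7)),wray((281.5,291.5),s)]
K=lambda p,t:np.array([p[0],p[1],.065])+.09*(np.sin(t)*u+np.array([0,0,np.cos(t)]))
for n in(3,2):
    f=lambda p:1000*np.concatenate([np.cross(K(p,t)-c,v) for t,rs in((p[2],r0[:n]),(p[3],r1[:n])) for c,v in rs])
    q=least_squares(f,[.546,.147,-.76,.85]);print(n,q.x[:2],np.degrees(q.x[2:]),np.sqrt(2*q.cost/len(q.fun)))
# second cell's knob, scene/side
x=tri(("scene",(180+549/3,130+262/3)),("side",(180+555/3,130+326/3)));print("shut knob",x)
```

```text
3 [0.54226563 0.14537839] [-41.26412588  50.69441226] 0.8015216176295321
2 [0.54133753 0.14358331] [-41.41889399  49.88151671] 0.3909669310912786
shut knob (array([ 0.59800294, -0.16940762,  0.12556077]), [np.float64(0.0006420590985539729), np.float64(0.000642059098553972)])
```

The bar is at 50–51° on the far side, which is the stop. The other cell's knob is still at closed height. Signing off.

```bash
python3 -c "
from plant import *
print(ticket.sign_off(), get_state()['time'])"
```

```text
the job is handed in; nothing more can be done
the job is handed in; nothing more can be done
```

The open cell is closed, and I handed the job in at about 8 s of the 35 s allowed. I gripped the knob lightly, swung it over in an arc, and pressed against the stop until about 15 N pushed back. Then I let go and lifted clear.

- **Bar angle:** fits from the three cameras put the bar at 50–51° to the far side, which is the closed stop. An earlier fit gave 48.8°, but it used a wrong wrist-camera pixel. The two-camera fit without the wrist picture agreed with the stop, at 49.9°.
- **Glass faces:** in the last pictures the faces meet. I judged this by eye and did not measure the gap in mm.
- **Knob position that disagreed:** the network's own knob pixels from the scene and side views gave a knob height of 101 mm. That is too low, since the knob sits at 123 mm at either stop. The scene pixel was about 3 px off the knob in the picture, so I used positions measured from the pictures instead.
- **Other cell:** I never touched it. Its knob stands at about 126 mm and leans away from the robot, so it is still closed.
- **Robot:** the contact force read about zero after I let go, and the gripper is well clear of both cells.

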